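# Fetch the coffee pot from behind the canisters

## Task

Take the blue, white and green canisters off their coasters and stand all three on the round wooden tray beside the red cup, which you must leave where it stands. With all three on the tray, set the copper coffee pot down in the middle of the rings on the hob; only then put each canister back, centred on the coaster of its own colour. Keep everything upright, and leave the pot on the hob.

Things in the scene. Friction and masses are not known exactly. Their poses are not given: they have to be found in the camera images.
- can_blue: blue round storage canister, closed, 56 mm across, 130 mm tall, straight sides, 0.2 to 0.36 kg; a thin steel band near its top and a small flat steel disc on its blue lid. Origin: centre of its underside, z up. At the start it stands centred on the blue coaster
- can_white: white round storage canister, closed, 56 mm across, 130 mm tall, straight sides, 0.2 to 0.36 kg; a thin steel band near its top and a small flat steel disc on its white lid. Origin: centre of its underside, z up. At the start it stands centred on the white coaster
- can_green: green round storage canister, closed, 56 mm across, 130 mm tall, straight sides, 0.2 to 0.36 kg; a thin steel band near its top and a small flat steel disc on its green lid. Origin: centre of its underside, z up. At the start it stands centred on the green coaster
- coaster_blue: blue round coaster, 76 mm across, 4 mm thick, fixed on the maroon caddy board (board 12 mm thick, on the worktop, with a 36 mm high rail along its far edge). The home of the blue canister. Origin: centre of its underside, 12 mm above the worktop, z up. The three coasters lie 68 mm from the middle of the board, left, right and in front of it; which colour is where varies
- coaster_white: white round coaster, 76 mm across, 4 mm thick, fixed on the maroon caddy board (board 12 mm thick, on the worktop, with a 36 mm high rail along its far edge). The home of the white canister. Origin: centre of its underside, 12 mm above the worktop, z up. The three coasters lie 68 mm from the middle of the board, left, right and in front of it; which colour is where varies
- coaster_green: green round coaster, 76 mm across, 4 mm thick, fixed on the maroon caddy board (board 12 mm thick, on the worktop, with a 36 mm high rail along its far edge). The home of the green canister. Origin: centre of its underside, 12 mm above the worktop, z up. The three coasters lie 68 mm from the middle of the board, left, right and in front of it; which colour is where varies
- pot: open copper coffee pot, 56 mm across, 50 mm tall, straight sides, 0.22 kg; thin handle along its +x, rising from 40 mm above the foot at the wall to 75 mm at the tip, 122 mm from the axis. Origin: centre of its underside, z up. Starts in the middle of the maroon board, 12 mm above the worktop, hemmed in by the canisters (12 mm gaps), handle pointing away from the robot over the rail
- tray: round dark wooden tray, fixed, 250 mm across outside, 238 mm inside, floor 8 mm above the worktop, rim 20 mm high. Origin: centre of its underside, z up. One place on it is taken by the red cup; there is room for three canisters beside the cup, each about 78 mm from the tray's middle, 90 degrees apart
- hob: portable electric hob, fixed, steel with a black glass top 50 mm above the worktop, 230 x 200 mm, two thin white concentric rings (156 and 80 mm across) on the glass. Origin: below the centre of the rings, at worktop height, z up; the glass reaches 130 mm from it towards the robot (two knobs stick out 12 mm further) and 100 mm to the other sides
- cup: red cup standing on the tray, 60 mm across at the rim, 50 mm tall, to be left alone. Origin: centre of its underside, z up. It stands about 75 mm from the tray's middle, in any direction
Things that resemble listed ones, but are neither listed nor needed, are in the scene too. Of the things like the can_white, leave any that is pink or purple; of the rest the smaller one is meant.

How it is judged:
By the outcome, as a careful person would: the job done as asked, in the order asked, and still so for the second after the job is handed in, with the robot touching nothing.
It also fails if it takes over 136 s, if anything falls off the work surface, if the arm or the gripper's body presses on something with over 40 N, if the wrist force passes 120 N, or if a joint passes its speed limit or range.

## Robot

A 6-joint arm with a two-finger parallel gripper is mounted at the origin on the work surface. World frame = base frame: x ahead of the robot, y to its left, z up, the work surface at z = 0. Lengths are in mm, angles in rad, forces in N, time in s.
With the tool pointing down it reaches from about 350 to 975 mm from the base axis. Payload 7.1 kg.
Tool frame: the origin (TCP) lies midway between the tips of the shut fingers; the grasp point (between the pads) lies ctrl.grip_point_offset behind it (ctrl.grip_point_offset is the distance from the TCP to the grasp point, in mm); z points along the fingers, y is the line along which they close (so a half turn about z gives the same grasp; the last joint's range is limited). The gripper opens to 88 mm and grips with 3 to 60 N. Pads are 20 mm wide; open, the fingers measure 115 mm over their backs; the gripper's body (75 mm by 178 mm) begins 61 mm behind the grasp point.
Start: joints at [-1.298, 0.423, 1.63, -0, 1.089, -0.019], TCP at [179.816, -598.557, 222.675] pointing down, gripper open.
Joint ranges: [-3, 3], [-0.9, 2.11], [0.09, 2.58], [-1.31, 4.45], [0.11, 2.69], [-2.54, 2.54]. Speed limits (rad/s): [2.39, 2.39, 3.01, 3.14, 3.14, 3.14].

## Interface

Orientations are given as a rotation vector (axis times angle).
In Python, from workcell import ctrl gives the robot as it stands.
- The arm moves only by the tool apply_moves, never from a script. Its argument "targets" is a list of rows, each an object of numbers: "tx", "ty", "tz": the shift along the world's x, y, z in m; "spin": the turn about the world's z in degrees. In form: [{"tx": .., "ty": .., "tz": .., "spin": ..}, ...]. A call has exactly 8 rows; each row is the pose to reach, as a shift and turn from the pose commanded when the call began; what a row does not reach only later rows make up. A row lasts 1/10 s, in which the tool goes at most 50 mm and 8.59 degrees, less where a joint would pass 70% of its speed; a pose out of reach is approached as far as the arm can. A call with a gripper value outside its range is refused whole. "gripper" is the closure, from -1 (fully open) to 1 (shut), set as the call begins (left out, the last holds). The fingers move at their own pace and stop on an object; the grip force is fixed at half the most. Time passes only in rows, so rows that repeat a pose let the fingers close, or fill a call up. It gives the time, the measured TCP pose, the force, the opening and the grip force at its end, in the units of the state.
- ctrl.get_obs(): the state, without advancing time (a new reading comes with each control period).
- ctrl.get_image(name): name is "scene" or "top" or "wrist"; returns the picture (400x640x3 uint8, red, green, blue); there is no depth.
- ctrl.get_calibration(name): a dict with "fov_y" (degrees; the focal length in pixels is half the picture's height over the tangent of half this angle, whatever the lens; pixels are square), "cx", "cy" (the principal point, pixels), "dist" ([k1, k2, p1, p2, k3] as OpenCV has them; the pictures are not rectified), "rvec" (rotation vector, rad) and "tvec" (3), from world to camera coordinates, as OpenCV has them. Camera axes: x right, y down, z forward; pixel columns grow to the right and rows downward; lengths in mm; the calibration is good to about 2 mm. A picture is of the moment at which its call begins: read the wrist's pose just before it. get_calibration takes no time and is no camera call; for the wrist camera it gives the pose at the moment of the call.
- ctrl.close_job(): hands the job in; it is judged then, once.
Trained networks look in the newest picture that a camera, given by its name, has taken for a name from the list of things; names that differ only in an ending like _2 or _b are one class to them, and where a whole thing is asked for, a point or a joint stands for the part that bears it (a point fixed in the world has none). Each returns a list of dicts, best first, with "score" (0 to 1); they miss things now and then, are a little off and sometimes report something else, mostly with a low value. They report only what shows in the picture. A call takes as long as a camera call. They do not tell look-alikes from the thing itself.
- ctrl.outline_of(name, camera): "pixels" (400x640 bool, what is visible of it) and "box" ([left, top, right, bottom] in pixels, round what is visible of it).
- ctrl.pinpoint(name, camera): "uv" ([column, row] in pixels: a listed point, or the origin of a listed thing).
The state is a dict: "t": time; "qpos": joint angles; "qvel": joint speeds; "joint_torque": joint torques, N m; "ee_pos": TCP position; "orientation": TCP orientation; "ft_force": force on the tool from outside, world axes, zero at the start; "moment": the same for the moment, N m; "width": finger opening in mm; "grasp_force": force on a finger pad.
Only numpy, scipy, OpenCV 4.12 (cv2) and the standard library are available. Lean on these libraries where they do the work, as an engineer would, in place of code of your own. Each camera call takes 0.05 s, during which the arm holds its last target. There are 200 camera calls.

## Working session

There is one attempt and no reset: what is moved stays moved. The work goes in short steps, Python scripts to look and compute and a tool call to move; the robot and the scene stay as the last step left them, time stands still between calls to the robot, and variables do not carry over. Pictures are saved under pics/ and viewed, at most 14 in all, crops included, and the job is handed in when it is done.

Besides the shell and the picture viewer there is one more tool, called after "Call:" as name([rows], argument=value, ...), one row to a line, values as JSON. apply_moves: Moves the arm, as the interface text tells. Its arguments: {"type":"object","properties":{"targets":{"type":"array"},"gripper":{"type":"number"}},"required":["targets"]}

```bash
mkdir -p pics; cat > h.py <<'E'
import numpy as np, cv2
from workcell import ctrl
def save(n,f):
    im=ctrl.get_image(n); cv2.imwrite('pics/'+f,im[:,:,::-1]); return im
def ray(cam,uv):
    c=ctrl.get_calibration(cam); f=200/np.tan(np.radians(c['fov_y'])/2)
    K=np.array([[f,0,c['cx']],[0,f,c['cy']],[0,0,1]])
    R=cv2.Rodrigues(np.array(c['rvec'],float))[0]; t=np.array(c['tvec'],float)
    p=cv2.undistortPoints(np.array([[uv]],float),K,np.array(c['dist'],float))[0,0]
    return -R.T@t, R.T@np.array([p[0],p[1],1])
def at_z(cam,uv,z):
    o,d=ray(cam,uv); return o+d*(z-o[2])/d[2]
def proj(cam,P):
    c=ctrl.get_calibration(cam); f=200/np.tan(np.radians(c['fov_y'])/2)
    K=np.array([[f,0,c['cx']],[0,f,c['cy']],[0,0,1]])
    return cv2.projectPoints(np.array(P,float).reshape(-1,3),np.array(c['rvec'],float),np.array(c['tvec'],float),K,np.array(c['dist'],float))[0][:,0]
E
python3 - <<'E'
from h import *
s=save('scene','s0.png'); t=save('top','t0.png')
cv2.imwrite('pics/st.png',np.vstack([s,t])[:,:,::-1]) if 0 else None
o=ctrl.get_obs(); print({k:np.round(v,3) for k,v in o.items()}, ctrl.grip_point_offset)
Z=dict(can_blue=16,can_white=16,can_green=16,coaster_blue=12,coaster_white=12,coaster_green=12,pot=12,tray=0,hob=0,cup=8)
for n,z in Z.items():
  for cam in('scene','top'):
    for r in ctrl.pinpoint(n,cam)[:4]:
      print(n,cam,round(r['score'],2),np.round(r['uv'],1),np.round(at_z(cam,r['uv'],z),0)[:2])
E
```

```text
{'t': np.float64(0.1), 'qpos': array([-1.298,  0.424,  1.631,  0.   ,  1.089, -0.019]), 'qvel': array([-0.002, -0.001, -0.003, -0.001, -0.002,  0.002]), 'joint_torque': array([-2.0000e-03, -5.4561e+01, -2.7433e+01,  6.4000e-02,  1.9000e-02,
       -0.0000e+00]), 'ee_pos': array([ 179.681, -598.094,  221.993]), 'orientation': array([-3.107, -0.457,  0.   ]), 'ft_force': array([ 0.415, -0.009, -0.335]), 'moment': array([-0.027, -0.004,  0.013]), 'grasp_force': np.float64(0.0), 'width': np.float64(87.728)} 18.700000000000003
can_blue scene 0.78 [250.  199.8] [ 479. -271.]
can_blue top 0.58 [388.9 207.1] [ 484. -269.]
can_white scene 0.9 [152.6 213.4] [ 505. -529.]
can_white scene 0.79 [229.2 151.7] [ 295. -343.]
can_white scene 0.71 [165.4 259. ] [ 644. -469.]
can_white scene 0.57 [197.7 210.3] [ 504. -409.]
can_white top 0.94 [478.7 210.2] [ 479. -531.]
can_white top 0.87 [452.6 157.6] [ 633. -457.]
can_white top 0.69 [414.2 272.6] [ 297. -342.]
can_white top 0.58 [437.4 197.2] [ 515. -410.]
can_green scene 0.66 [221.8 187.4] [ 430. -352.]
can_green scene 0.43 [248.2 201. ] [ 483. -275
[... 297 characters left out ...]
496. -418.]
coaster_green scene 0.41 [224.  186.7] [ 425. -347.]
coaster_green top 0.49 [412.3 228.1] [ 424. -337.]
coaster_green top 0.48 [415.3 226.1] [ 430. -346.]
pot scene 0.92 [226.  205.8] [ 492. -336.]
pot scene 0.62 [199.4 212.4] [ 508. -405.]
pot top 0.94 [410.5 203.3] [ 496. -332.]
tray scene 0.62 [458.9 194.1] [492. 303.]
tray top 0.91 [197.5 204.6] [483. 291.]
hob scene 0.67 [354.  238.9] [612.  -2.]
hob scene 0.21 [250.2 200.7] [ 471. -274.]
hob top 0.77 [296.2 167.4] [598.   2.]
hob top 0.45 [196.9 204.2] [484. 293.]
cup scene 0.6 [432.2 187.8] [470. 232.]
cup scene 0.24 [200.7 209.6] [ 496. -404.]
cup top 0.75 [213.3 209.8] [468. 241.]
cup top 0.41 [409.9 201.8] [ 501. -332.]
```

View pics/s0.png

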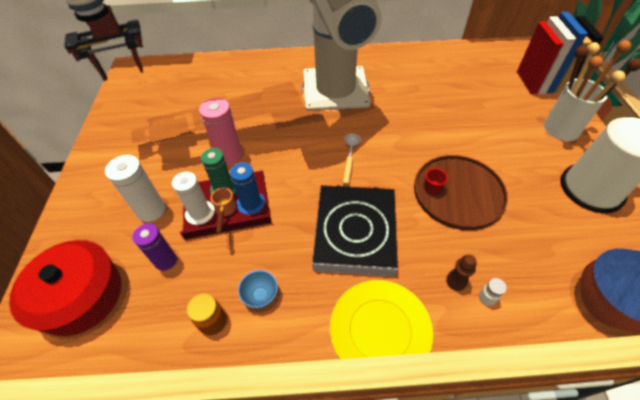

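View pics/t0.png

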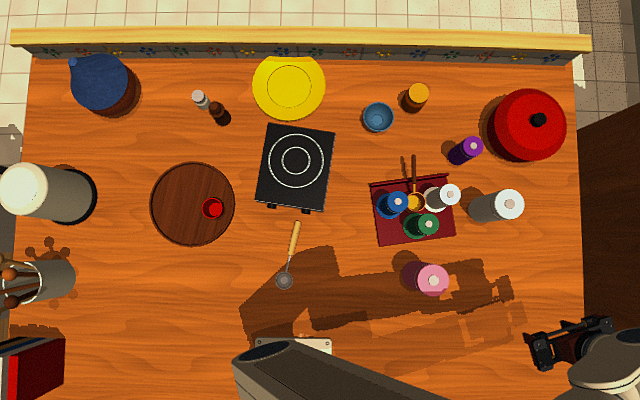

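The small white can on the board (top 450,195; scene 187,190) is the one I want. The look-alikes are the bigger white can (top 510,205; scene 130,175), the purple one (465,150) and the pink one (433,280), and all three stand off the board. The blue can is at 395,203, the green at 427,225, the pot at 415,202 with its handle towards the top, and the cup at 212,208 on the tray. Next I move the wrist camera above the board for the close check.

Call:
apply_moves([
  {"tx": 0,"ty": 0,"tz": 0.05,"spin": -3},
  {"tx": 0.03,"ty": 0.03,"tz": 0.09,"spin": -6},
  {"tx": 0.06,"ty": 0.06,"tz": 0.12,"spin": -9},
  {"tx": 0.09,"ty": 0.09,"tz": 0.14,"spin": -12},
  {"tx": 0.12,"ty": 0.12,"tz": 0.16,"spin": -15},
  {"tx": 0.15,"ty": 0.15,"tz": 0.18,"spin": -16.7},
  {"tx": 0.18,"ty": 0.18,"tz": 0.18,"spin": -16.7},
  {"tx": 0.21,"ty": 0.21,"tz": 0.18,"spin": -16.7},
])

```text
t: 1.9
ee_pos: [391.1, -387.3, 403.9]
orientation: [3.14, 0.0, 0.003]
ft_force: [0.1, -0.2, 0.6]
width: 87.7
grasp_force: 0.0
```

Call:
apply_moves([
  {"tx": 0.03,"ty": 0.02,"tz": 0.02,"spin": 0},
  {"tx": 0.05,"ty": 0.05,"tz": 0.02,"spin": 0},
  {"tx": 0.05,"ty": 0.05,"tz": 0.02,"spin": 0},
  {"tx": 0.05,"ty": 0.05,"tz": 0.02,"spin": 0},
  {"tx": 0.05,"ty": 0.05,"tz": 0.02,"spin": 0},
  {"tx": 0.05,"ty": 0.05,"tz": 0.02,"spin": 0},
  {"tx": 0.05,"ty": 0.05,"tz": 0.02,"spin": 0},
  {"tx": 0.05,"ty": 0.05,"tz": 0.02,"spin": 0},
])

```text
t: 2.7
ee_pos: [439.4, -339.1, 422.6]
orientation: [-3.141, 0.001, 0.0]
ft_force: [-0.8, -0.0, -0.1]
width: 88.0
grasp_force: 0.0
```

```bash
cat > m.py <<'E'
from h import *
save('wrist','w%d.png'%int(ctrl.get_obs()['t']*100)); ctrl.get_image('top'); ctrl.get_image('scene')
o=ctrl.get_obs(); print(o['ee_pos'],o['orientation'])
c=ctrl.get_calibration('wrist'); R=cv2.Rodrigues(np.array(c['rvec'],float))[0]; print('cam',-R.T@np.array(c['tvec'])) 
def lid(n,cam,z=146,k=4):
    for r in ctrl.outline_of(n,cam)[:k]:
        m=r['pixels']; b=r['box']; print(n,cam,round(r['score'],2),np.round(b),m.sum())
E
python3 - <<'E'
from m import *
for n in('can_blue','can_white','can_green','pot'): 
  lid(n,'wrist'); print([(round(r['score'],2),np.round(r['uv']),np.round(at_z('wrist',r['uv'],12 if n=='pot' else 16),0)) for r in ctrl.pinpoint(n,'wrist')[:3]])
print(__import__('os').listdir('pics'))
E
```

```text
[ 439.5979648  -338.81837997  422.60642656] [-3.14156052e+00  2.72866458e-04  1.78715159e-04]
cam [ 517.95349687 -339.7056203   584.58457798]
can_blue wrist 0.82 [258. 123. 299. 161.] 1235
can_blue wrist 0.32 [304. 149. 343. 176.] 252
[(0.7, array([286., 138.]), array([ 489., -273.,   16.]))]
can_white wrist 0.95 [341. 111. 380. 147.] 1182
can_white wrist 0.89 [379.  15. 434.  71.] 2120
can_white wrist 0.72 [303. 211. 347. 293.] 3086
can_white wrist 0.65 [403. 119. 489. 175.] 3733
[(0.96, array([321., 230.]), array([ 293., -342.,   16.])), (0.85, array([420., 137.]), array([ 491., -537.,   16.])), (0.71, array([352., 130.]), array([ 505., -402.,   16.]))]
can_green wrist 0.86 [305. 155. 344. 194.] 1154
[(0.83, array([322., 168.]), array([ 430., -343.,   16.]))]
pot wrist 0.73 [306.  53. 337. 150.] 1275
[(0.98, array([320., 133.]), array([ 498., -339.,   12.]))]
['s0.png', 't0.png', 'w270.png']
```

```bash
python3 -c "
import cv2
a=cv2.imread('pics/w270.png')[30:240,210:490]; cv2.imwrite('pics/w270c.png',cv2.resize(a,None,fx=2.8,fy=2.8,interpolation=cv2.INTER_CUBIC))"
```

```text
(no output)
```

View pics/w270c.png

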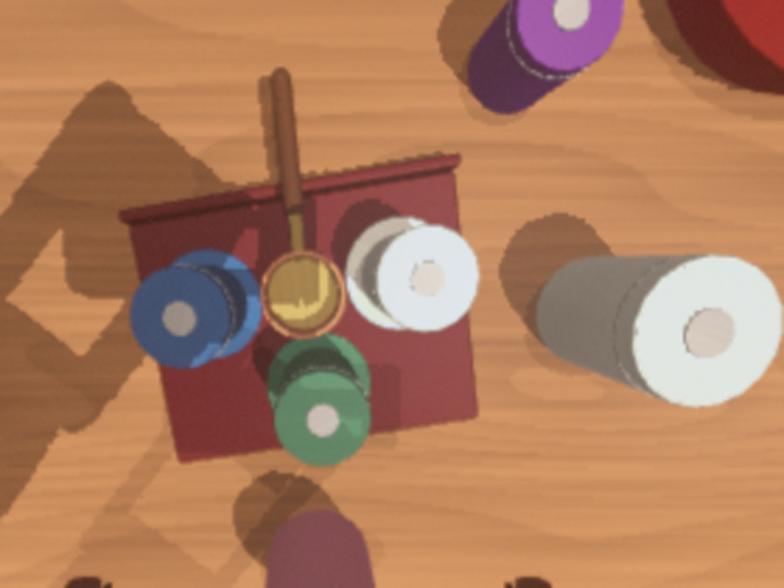

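The close crop confirms it: the small white can sits on the white coaster (crop 428,278), with blue at 180,318, green at 322,420 and the pot rim at 303,294. The larger white can (710,333) and the purple one are off the board. Next I turn the lid discs and the pot rim into positions, checking with both fixed cameras.

```bash
python3 - <<'E'
from h import *
P={}
for n,uv,z in(('blue',(180,318),146),('white',(428,278),146),('green',(322,420),146),('pot',(303,294),62),('big',(710,333),200),('handle_tip',(281,73),87),('rail_L',(122,215),48),('rail_R',(459,160),48),('bd_FL',(180,461),12),('bd_FR',(476,414),12)):
    p=at_z('wrist',(uv[0]/2.8+210-.3,uv[1]/2.8+30-.3),z); P[n]=p; print(n,np.round(p,1),'top',np.round(proj('top',p)[0]),'scene',np.round(proj('scene',p)[0]))
pc=P['pot']
for n in('blue','white','green'): d=(P[n]-pc)[:2]; print(n,np.linalg.norm(d),np.degrees(np.arctan2(d[1],d[0])))
# lid edge consistency in top & scene: colour masks
for cam in('top','scene'):
  im=ctrl.get_image(cam)
  # tray outline ellipse, cup, hob
  for n,z in(('tray',20),('cup',58),('hob',50)):
    r=ctrl.outline_of(n,cam)
    for q in r[:2]:
      m=q['pixels'].astype(np.uint8); cs=max(cv2.findContours(m,0,2)[0],key=cv2.contourArea)
      w=np.array([at_z(cam,p[0],z)[:2] for p in cs],np.float32)
      h=cv2.convexHull(w); (c,rad)=cv2.minEnclosingCircle(h); print(cam,n,round(q['score'],2),np.round(c),round(rad), 'fit',np.round(cv2.fitEllipse(h)[0]),np.round(cv2.fitEllipse(h)[1]),'rect',cv2.minAreaRect(h))
cv2.imwrite('pics/t1.png',cv2.resize(ctrl.get_image('top')[110:260,130:345],None,fx=3.7,fy=3.7,interpolation=2)[:,:,::-1])
E
```

```text
blue [ 487.7 -268.5  146. ] top [398. 201.] scene [241. 171.]
white [ 509.  -403.5  146. ] top [450. 194.] scene [184. 181.]
green [ 431.  -346.7  146. ] top [428. 224.] scene [212. 155.]
pot [ 497.1 -335.3   62. ] top [416. 201.] scene [221. 196.]
big [ 484.8 -533.1  200. ] top [509. 202.] scene [122. 161.]
handle_tip [ 620.9 -323.    87. ] top [413. 155.] scene [219. 232.]
rail_L [ 546.1 -218.    48. ] top [373. 184.] scene [267. 212.]
rail_R [ 579.3 -434.3   48. ] top [449. 174.] scene [180. 229.]
bd_FL [ 372.8 -242.1   12. ] top [379. 245.] scene [262. 170.]
bd_FR [ 409. -463.   12.] top [455. 234.] scene [184. 185.]
blue 67.47235232207566 98.04882165253173
white 69.22702238516554 -80.12260017686903
green 67.09418546057069 -170.20557410987365
top tray 0.89 [486. 303.] 126 fit [485. 304.] [248. 250.] rect ((483.94866943359375, 303.15185546875), (245.60498046875, 246.04762268066406), 46.446067810058594)
top cup 0.85 [468. 230.] 31 fit [470. 230.] [56. 62.] rect ((470.4505615234375, 230.36167907714844), (53.25655746459961, 59.56174087524414), 1.0157638788223267)
top cup 0.26 [ 490. -276.] 40 fit [ 491. -276.] [62. 82.] rect ((491.98468017578125, -275.04681396484375), (60.81870651245117, 79.1133804321289), 18.613353729248047)
top hob 0.97 [593.   1.] 149 fit [591.   5.] [254. 294.] rect ((586.77099609375, 3.7041778564453125), (201.24368286132812, 247.66258239746094), 81.93466186523438)
scene tray 0.66 [492. 302.] 132 fit [491. 301.] [247. 264.] rect ((491.8629150390625, 302.322265625), (243.9401397705078, 262.775634765625), 70.19618225097656)
scene cup 0.7 [483. 223.] 46 fit [483. 226.] [58. 94.] rect ((483.11907958984375, 223.16160583496094), (56.57337188720703, 89.73580169677734), 50.70900344848633)
scene hob 0.85 [605.   0.] 154 fit [602.   1.] [258. 314.] rect ((605.458984375, 0.9452667236328125), (196.990234375, 251.53225708007812), 81.79327392578125)
```

View pics/t1.png

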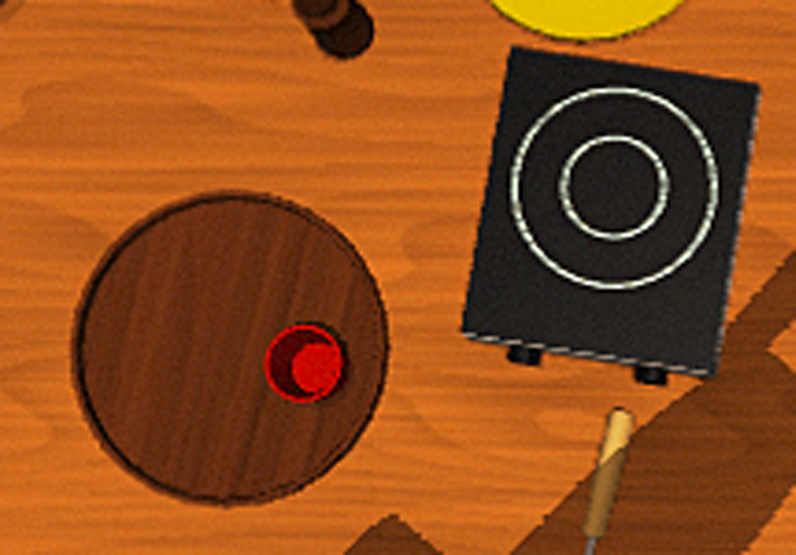

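Checks: every can comes out 67–69 mm from the pot (68 expected), which puts the board centre at about (498.3, -336.1) and turned 9°. The hob and tray fits agree with the given sizes; the ring centre is at crop (615,187) and the cup at (306,362). I take green first.

Call:
apply_moves([
  {"tx": -0.009,"ty": -0.008,"tz": -0.045,"spin": 0},
  {"tx": -0.009,"ty": -0.008,"tz": -0.09,"spin": 0},
  {"tx": -0.009,"ty": -0.008,"tz": -0.135,"spin": 0},
  {"tx": -0.009,"ty": -0.008,"tz": -0.18,"spin": 0},
  {"tx": -0.009,"ty": -0.008,"tz": -0.225,"spin": 0},
  {"tx": -0.009,"ty": -0.008,"tz": -0.265,"spin": 0},
  {"tx": -0.009,"ty": -0.008,"tz": -0.3,"spin": 0},
  {"tx": -0.009,"ty": -0.008,"tz": -0.327,"spin": 0},
])

```text
t: 4.5
ee_pos: [430.2, -346.0, 93.5]
orientation: [-3.14, -0.001, 0.002]
ft_force: [0.5, -0.5, 0.8]
width: 87.7
grasp_force: 0.0
```

Call:
apply_moves([
  {"tx": 0,"ty": 0,"tz": 0,"spin": 0},
  {"tx": 0,"ty": 0,"tz": 0,"spin": 0},
  {"tx": 0,"ty": 0,"tz": 0,"spin": 0},
  {"tx": 0,"ty": 0,"tz": 0,"spin": 0},
  {"tx": 0,"ty": 0,"tz": 0,"spin": 0},
  {"tx": 0,"ty": 0,"tz": 0,"spin": 0},
  {"tx": 0,"ty": 0,"tz": 0,"spin": 0},
  {"tx": 0,"ty": 0,"tz": 0,"spin": 0},
], gripper=1)

```text
t: 5.3
ee_pos: [431.7, -347.3, 97.3]
orientation: [3.14, 0.001, 0.003]
ft_force: [0.1, -0.2, 7.1]
width: 55.4
grasp_force: 30.0
```

```bash
python3 - <<'E'
from h import *
for uv,z in(((296.2,160.7),50),((231/3.7+130,348/3.7+110),20),((306/3.7+130,362/3.7+110),58)): print(at_z('top',(uv[0]-.3,uv[1]-.3),z))
E
```

```text
[608.94026973   0.78816424  50.        ]
[483.36715927 300.59459286  20.        ]
[470.27311045 230.63555893  58.        ]
```

Call:
apply_moves([
  {"tx": 0,"ty": 0,"tz": 0.03,"spin": 0},
  {"tx": 0,"ty": 0,"tz": 0.075,"spin": 0},
  {"tx": 0,"ty": 0,"tz": 0.12,"spin": 0},
  {"tx": 0,"ty": 0.02,"tz": 0.155,"spin": 8},
  {"tx": 0,"ty": 0.06,"tz": 0.16,"spin": 16},
  {"tx": 0,"ty": 0.105,"tz": 0.16,"spin": 24},
  {"tx": 0,"ty": 0.15,"tz": 0.16,"spin": 32},
  {"tx": 0,"ty": 0.195,"tz": 0.16,"spin": 40},
])

```text
t: 6.1
ee_pos: [430.0, -149.9, 255.9]
orientation: [2.949, 1.082, 0.001]
ft_force: [0.7, -0.2, -2.5]
width: 55.6
grasp_force: 30.0
```

Call:
apply_moves([
  {"tx": 0,"ty": 0.045,"tz": 0,"spin": 8},
  {"tx": 0,"ty": 0.09,"tz": 0,"spin": 16},
  {"tx": 0,"ty": 0.135,"tz": 0,"spin": 20},
  {"tx": 0,"ty": 0.18,"tz": 0,"spin": 20},
  {"tx": 0,"ty": 0.225,"tz": 0,"spin": 20},
  {"tx": -0.005,"ty": 0.27,"tz": 0,"spin": 20},
  {"tx": -0.01,"ty": 0.315,"tz": 0,"spin": 20},
  {"tx": -0.015,"ty": 0.36,"tz": 0,"spin": 20},
])

```text
t: 6.9
ee_pos: [414.9, 210.1, 255.9]
orientation: [2.72, 1.571, 0.0]
ft_force: [1.0, -0.2, -3.3]
width: 55.6
grasp_force: 30.0
```

```bash
python3 - <<'E'
from h import *
im=save('wrist','w_tray.png'); o=ctrl.get_obs(); print(o['ee_pos'],o['orientation'],o['width'])
for n,z in(('tray',20),('cup',58),('hob',50)):
    for q in ctrl.outline_of(n,'wrist')[:1]:
      m=q['pixels'].astype(np.uint8); cs=max(cv2.findContours(m,0,2)[0],key=cv2.contourArea)
      w=np.array([at_z('wrist',p[0],z)[:2] for p in cs],np.float32); h=cv2.convexHull(w)
      print(n,round(q['score'],2),q['box'],cv2.fitEllipse(h),cv2.minEnclosingCircle(h))
t=np.linspace(0,6.28,60)
def c(x,y,r,z,col):
  for p in proj('wrist',np.c_[x+r*np.cos(t),y+r*np.sin(t),z+0*t]).round().astype(int): 
    if 0<=p[0]<640 and 0<=p[1]<400: im[p[1],p[0]]=col
im=im.copy()
c(485,302,125,20,(0,255,255));c(470,230,30,58,(0,255,0));c(609,1,78,50,(255,0,255))
cv2.imwrite('pics/w_tray2.png',cv2.resize(im,(800,500))[:,:,::-1])
E
```

```text
[414.75519665 215.70936277 256.24082556] [-2.71611672 -1.57223459 -0.00462131] 55.57726974246927
tray 0.68 [237.6, 0.0, 425.7, 183.2] ((484.0899963378906, 307.98406982421875), (248.4438018798828, 249.7629852294922), 151.42529296875) ((483.6275329589844, 307.5832214355469), 125.31791687011719)
cup 0.73 [324.7, 125.5, 370.4, 173.4] ((468.70843505859375, 232.78250122070312), (57.97826385498047, 58.71517562866211), 0.6753973364830017) ((468.7535095214844, 232.73513793945312), 29.856874465942383)
hob 0.68 [396.7, 145.7, 588.4, 294.8] ((607.0177612304688, 23.03943634033203), (225.63113403320312, 304.3375549316406), 55.351287841796875) ((590.6069946289062, 12.682731628417969), 155.12380981445312)
```

View pics/w_tray2.png

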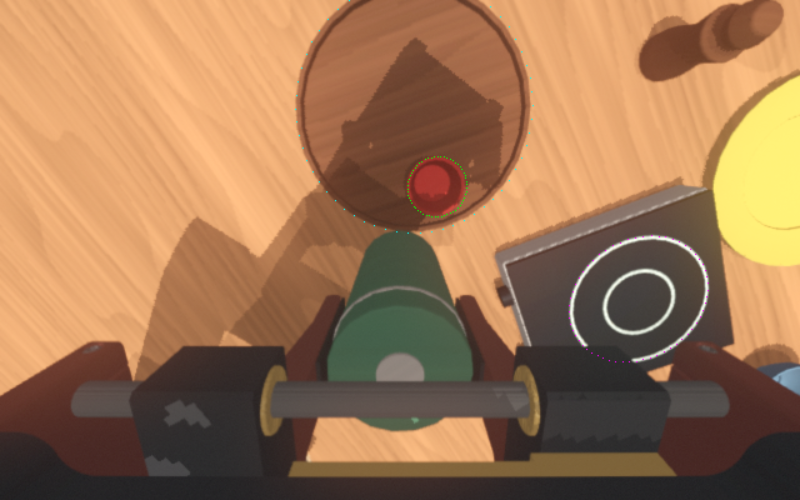

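The overlay shows the rim, cup and rings matching my fits (tray in the picture at 413,115, cup at 437,185, rings at 640,300). Green goes to (409,319).

Call:
apply_moves([
  {"tx": -0.003,"ty": 0.03,"tz": 0,"spin": 0},
  {"tx": -0.006,"ty": 0.065,"tz": 0,"spin": 0},
  {"tx": -0.007,"ty": 0.095,"tz": 0,"spin": 0},
  {"tx": -0.007,"ty": 0.11,"tz": -0.03,"spin": 0},
  {"tx": -0.007,"ty": 0.11,"tz": -0.07,"spin": 0},
  {"tx": -0.007,"ty": 0.11,"tz": -0.105,"spin": 0},
  {"tx": -0.007,"ty": 0.11,"tz": -0.135,"spin": 0},
  {"tx": -0.007,"ty": 0.11,"tz": -0.15,"spin": 0},
])

```text
t: 7.9
ee_pos: [408.0, 315.8, 103.2]
orientation: [2.721, 1.568, -0.007]
ft_force: [-0.7, -0.6, -3.0]
width: 55.5
grasp_force: 30.0
```

Call:
apply_moves([
  {"tx": 0,"ty": 0,"tz": 0,"spin": 0},
  {"tx": 0,"ty": 0,"tz": -0.005,"spin": 0},
  {"tx": 0,"ty": 0,"tz": -0.01,"spin": 0},
  {"tx": 0,"ty": 0,"tz": -0.013,"spin": 0},
  {"tx": 0,"ty": 0,"tz": -0.016,"spin": 0},
  {"tx": 0,"ty": 0,"tz": -0.017,"spin": 0},
  {"tx": 0,"ty": 0,"tz": -0.017,"spin": 0},
  {"tx": 0,"ty": 0,"tz": -0.017,"spin": 0},
])

```text
t: 8.7
ee_pos: [409.1, 318.6, 89.3]
orientation: [2.72, 1.572, 0.001]
ft_force: [-0.5, -2.2, 5.0]
width: 55.1
grasp_force: 30.0
```

Call:
apply_moves([
  {"tx": 0,"ty": 0,"tz": 0,"spin": 0},
  {"tx": 0,"ty": 0,"tz": 0,"spin": 0},
  {"tx": 0,"ty": 0,"tz": 0,"spin": 0},
  {"tx": 0,"ty": 0,"tz": 0,"spin": 0},
  {"tx": 0,"ty": 0,"tz": 0.02,"spin": 0},
  {"tx": 0,"ty": 0,"tz": 0.06,"spin": 0},
  {"tx": 0,"ty": 0,"tz": 0.1,"spin": 0},
  {"tx": 0,"ty": -0.01,"tz": 0.13,"spin": 0},
], gripper=-1)

```text
t: 9.5
ee_pos: [409.4, 309.4, 221.0]
orientation: [-2.719, -1.572, -0.004]
ft_force: [1.4, 0.1, 1.1]
width: 88.0
grasp_force: 0.0
```

Call:
apply_moves([
  {"tx": 0.01,"ty": -0.05,"tz": 0,"spin": 0},
  {"tx": 0.02,"ty": -0.099,"tz": 0,"spin": 0},
  {"tx": 0.03,"ty": -0.147,"tz": 0,"spin": 0},
  {"tx": 0.04,"ty": -0.195,"tz": 0,"spin": 0},
  {"tx": 0.045,"ty": -0.243,"tz": 0,"spin": 0},
  {"tx": 0.05,"ty": -0.291,"tz": 0,"spin": 0},
  {"tx": 0.055,"ty": -0.34,"tz": 0,"spin": 0},
  {"tx": 0.06,"ty": -0.389,"tz": 0,"spin": 0},
])

```text
t: 10.3
ee_pos: [468.7, -82.6, 218.8]
orientation: [2.72, 1.571, 0.001]
ft_force: [0.6, 0.2, -0.2]
width: 88.3
grasp_force: 0.0
```

Call:
apply_moves([
  {"tx": 0.005,"ty": -0.048,"tz": 0,"spin": 0},
  {"tx": 0.01,"ty": -0.095,"tz": 0,"spin": 0},
  {"tx": 0.015,"ty": -0.14,"tz": 0,"spin": 0},
  {"tx": 0.018,"ty": -0.17,"tz": 0,"spin": 0},
  {"tx": 0.019,"ty": -0.188,"tz": -0.02,"spin": 0},
  {"tx": 0.019,"ty": -0.188,"tz": -0.05,"spin": 0},
  {"tx": 0.019,"ty": -0.188,"tz": -0.085,"spin": 0},
  {"tx": 0.019,"ty": -0.188,"tz": -0.11,"spin": 0},
])

```text
t: 11.1
ee_pos: [487.0, -268.5, 106.7]
orientation: [-2.72, -1.57, 0.001]
ft_force: [0.1, 0.5, -0.3]
width: 88.0
grasp_force: 0.0
```

Call:
apply_moves([
  {"tx": 0,"ty": 0,"tz": -0.013,"spin": 0},
  {"tx": 0,"ty": 0,"tz": -0.013,"spin": 0},
  {"tx": 0,"ty": 0,"tz": -0.013,"spin": 0},
  {"tx": 0,"ty": 0,"tz": -0.013,"spin": 0},
  {"tx": 0,"ty": 0,"tz": -0.013,"spin": 0},
  {"tx": 0,"ty": 0,"tz": -0.013,"spin": 0},
  {"tx": 0,"ty": 0,"tz": -0.013,"spin": 0},
  {"tx": 0,"ty": 0,"tz": -0.013,"spin": 0},
], gripper=1)

```text
t: 11.9
ee_pos: [488.7, -269.0, 97.0]
orientation: [2.719, 1.57, 0.002]
ft_force: [-1.1, 1.1, 6.3]
width: 55.8
grasp_force: 30.0
```

Call:
apply_moves([
  {"tx": 0,"ty": 0,"tz": 0.03,"spin": 0},
  {"tx": 0,"ty": 0,"tz": 0.075,"spin": 0},
  {"tx": 0,"ty": 0,"tz": 0.12,"spin": 0},
  {"tx": 0,"ty": 0.02,"tz": 0.155,"spin": 0},
  {"tx": 0.007,"ty": 0.06,"tz": 0.16,"spin": 0},
  {"tx": 0.014,"ty": 0.105,"tz": 0.16,"spin": 0},
  {"tx": 0.021,"ty": 0.15,"tz": 0.16,"spin": 0},
  {"tx": 0.028,"ty": 0.195,"tz": 0.16,"spin": 0},
])

```text
t: 12.7
ee_pos: [515.3, -71.9, 255.9]
orientation: [2.721, 1.57, 0.0]
ft_force: [0.5, 0.8, -3.3]
width: 55.1
grasp_force: 30.0
```

Call:
apply_moves([
  {"tx": 0.007,"ty": 0.045,"tz": 0,"spin": 0},
  {"tx": 0.014,"ty": 0.09,"tz": 0,"spin": 0},
  {"tx": 0.021,"ty": 0.135,"tz": 0,"spin": 0},
  {"tx": 0.028,"ty": 0.18,"tz": 0,"spin": 0},
  {"tx": 0.035,"ty": 0.225,"tz": 0,"spin": 0},
  {"tx": 0.04,"ty": 0.27,"tz": 0,"spin": 0},
  {"tx": 0.045,"ty": 0.315,"tz": 0,"spin": 0},
  {"tx": 0.045,"ty": 0.345,"tz": 0,"spin": 0},
])

```text
t: 13.5
ee_pos: [560.6, 274.3, 255.4]
orientation: [-2.719, -1.573, -0.0]
ft_force: [-0.0, -0.5, -2.4]
width: 55.6
grasp_force: 30.0
```

Call:
apply_moves([
  {"tx": 0,"ty": 0.01,"tz": -0.01,"spin": 0},
  {"tx": 0,"ty": 0.015,"tz": -0.04,"spin": 0},
  {"tx": 0,"ty": 0.015,"tz": -0.08,"spin": 0},
  {"tx": 0,"ty": 0.015,"tz": -0.115,"spin": 0},
  {"tx": 0,"ty": 0.015,"tz": -0.14,"spin": 0},
  {"tx": 0,"ty": 0.015,"tz": -0.15,"spin": 0},
  {"tx": 0,"ty": 0.015,"tz": -0.15,"spin": 0},
  {"tx": 0,"ty": 0.015,"tz": -0.155,"spin": 0},
])

```text
t: 14.3
ee_pos: [562.0, 286.6, 102.1]
orientation: [2.72, 1.571, 0.004]
ft_force: [0.7, 0.4, -3.1]
width: 55.8
grasp_force: 30.0
```

Call:
apply_moves([
  {"tx": 0,"ty": 0,"tz": -0.003,"spin": 0},
  {"tx": 0,"ty": 0,"tz": -0.006,"spin": 0},
  {"tx": 0,"ty": 0,"tz": -0.008,"spin": 0},
  {"tx": 0,"ty": 0,"tz": -0.01,"spin": 0},
  {"tx": 0,"ty": 0,"tz": -0.012,"spin": 0},
  {"tx": 0,"ty": 0,"tz": -0.012,"spin": 0},
  {"tx": 0,"ty": 0,"tz": -0.012,"spin": 0},
  {"tx": 0,"ty": 0,"tz": -0.012,"spin": 0},
])

```text
t: 15.1
ee_pos: [561.0, 286.7, 89.0]
orientation: [-2.72, -1.571, -0.001]
ft_force: [-1.3, 1.4, 1.7]
width: 55.7
grasp_force: 30.0
```

Call:
apply_moves([
  {"tx": 0,"ty": 0,"tz": 0,"spin": 0},
  {"tx": 0,"ty": 0,"tz": 0,"spin": 0},
  {"tx": 0,"ty": 0,"tz": 0,"spin": 0},
  {"tx": 0,"ty": 0,"tz": 0,"spin": 0},
  {"tx": 0,"ty": 0,"tz": 0.02,"spin": 0},
  {"tx": 0,"ty": 0,"tz": 0.06,"spin": 0},
  {"tx": 0,"ty": 0,"tz": 0.1,"spin": 0},
  {"tx": 0,"ty": -0.01,"tz": 0.14,"spin": 5},
], gripper=-1)

```text
t: 15.9
ee_pos: [560.7, 277.0, 230.0]
orientation: [-2.647, -1.691, -0.0]
ft_force: [0.4, 0.8, 0.0]
width: 87.8
grasp_force: 0.0
```

Call:
apply_moves([
  {"tx": -0.003,"ty": -0.04,"tz": 0,"spin": 5},
  {"tx": -0.006,"ty": -0.088,"tz": 0,"spin": 10},
  {"tx": -0.01,"ty": -0.137,"tz": 0,"spin": 15},
  {"tx": -0.014,"ty": -0.186,"tz": 0,"spin": 20},
  {"tx": -0.018,"ty": -0.235,"tz": 0,"spin": 25},
  {"tx": -0.022,"ty": -0.284,"tz": 0,"spin": 25},
  {"tx": -0.026,"ty": -0.333,"tz": 0,"spin": 25},
  {"tx": -0.03,"ty": -0.38,"tz": 0,"spin": 25},
])

```text
t: 16.7
ee_pos: [530.3, -105.6, 228.9]
orientation: [2.221, 2.221, 0.0]
ft_force: [-0.0, 0.4, 0.1]
width: 87.6
grasp_force: 0.0
```

Call:
apply_moves([
  {"tx": -0.004,"ty": -0.048,"tz": 0,"spin": 0},
  {"tx": -0.008,"ty": -0.096,"tz": 0,"spin": 0},
  {"tx": -0.012,"ty": -0.144,"tz": 0,"spin": 0},
  {"tx": -0.016,"ty": -0.19,"tz": 0,"spin": 0},
  {"tx": -0.02,"ty": -0.23,"tz": 0,"spin": 0},
  {"tx": -0.022,"ty": -0.26,"tz": 0,"spin": 0},
  {"tx": -0.022,"ty": -0.285,"tz": 0,"spin": 0},
  {"tx": -0.022,"ty": -0.3,"tz": 0,"spin": 0},
])

```text
t: 17.5
ee_pos: [508.4, -405.5, 228.5]
orientation: [2.223, 2.22, -0.0]
ft_force: [-0.8, 0.3, 0.3]
width: 87.5
grasp_force: 0.0
```

Call:
apply_moves([
  {"tx": 0,"ty": 0,"tz": -0.02,"spin": 0},
  {"tx": 0,"ty": 0,"tz": -0.04,"spin": 0},
  {"tx": 0,"ty": 0,"tz": -0.06,"spin": 0},
  {"tx": 0,"ty": 0,"tz": -0.08,"spin": 0},
  {"tx": 0,"ty": 0,"tz": -0.1,"spin": 0},
  {"tx": 0,"ty": 0,"tz": -0.115,"spin": 0},
  {"tx": 0,"ty": 0,"tz": -0.125,"spin": 0},
  {"tx": 0,"ty": 0,"tz": -0.133,"spin": 0},
])

```text
t: 18.3
ee_pos: [509.0, -403.4, 95.1]
orientation: [-2.221, -2.222, -0.0]
ft_force: [0.1, 1.0, -1.3]
width: 87.8
grasp_force: 0.0
```

Call:
apply_moves([
  {"tx": 0,"ty": 0,"tz": 0,"spin": 0},
  {"tx": 0,"ty": 0,"tz": 0,"spin": 0},
  {"tx": 0,"ty": 0,"tz": 0,"spin": 0},
  {"tx": 0,"ty": 0,"tz": 0,"spin": 0},
  {"tx": 0,"ty": 0,"tz": 0,"spin": 0},
  {"tx": 0,"ty": 0,"tz": 0,"spin": 0},
  {"tx": 0,"ty": 0,"tz": 0,"spin": 0},
  {"tx": 0,"ty": 0,"tz": 0,"spin": 0},
], gripper=1)

```text
t: 19.1
ee_pos: [509.1, -403.9, 96.3]
orientation: [2.22, 2.221, 0.0]
ft_force: [-0.5, 0.3, 5.2]
width: 55.4
grasp_force: 30.0
```

Call:
apply_moves([
  {"tx": 0,"ty": 0,"tz": 0.03,"spin": 0},
  {"tx": 0,"ty": 0,"tz": 0.075,"spin": 0},
  {"tx": 0,"ty": 0,"tz": 0.12,"spin": 0},
  {"tx": 0,"ty": 0.02,"tz": 0.155,"spin": 0},
  {"tx": 0,"ty": 0.06,"tz": 0.17,"spin": 0},
  {"tx": 0,"ty": 0.105,"tz": 0.17,"spin": 0},
  {"tx": 0,"ty": 0.15,"tz": 0.17,"spin": 0},
  {"tx": 0,"ty": 0.195,"tz": 0.17,"spin": 0},
])

```text
t: 19.9
ee_pos: [507.9, -206.8, 265.1]
orientation: [-2.221, -2.22, 0.001]
ft_force: [0.3, 0.2, -3.4]
width: 55.5
grasp_force: 30.0
```

Call:
apply_moves([
  {"tx": 0,"ty": 0.047,"tz": 0,"spin": 0},
  {"tx": 0,"ty": 0.095,"tz": 0,"spin": 0},
  {"tx": 0,"ty": 0.143,"tz": 0,"spin": 0},
  {"tx": 0,"ty": 0.191,"tz": 0,"spin": 0},
  {"tx": 0,"ty": 0.239,"tz": 0,"spin": 0},
  {"tx": -0.004,"ty": 0.287,"tz": 0,"spin": 0},
  {"tx": -0.008,"ty": 0.335,"tz": 0,"spin": 0},
  {"tx": -0.008,"ty": 0.383,"tz": 0,"spin": 0},
])

```text
t: 20.7
ee_pos: [499.4, 176.1, 265.1]
orientation: [-2.22, -2.221, 0.002]
ft_force: [0.9, -0.7, -1.8]
width: 55.6
grasp_force: 30.0
```

Call:
apply_moves([
  {"tx": 0,"ty": 0.047,"tz": 0,"spin": 0},
  {"tx": 0,"ty": 0.094,"tz": 0,"spin": 0},
  {"tx": 0,"ty": 0.138,"tz": 0,"spin": 0},
  {"tx": 0,"ty": 0.17,"tz": 0,"spin": 0},
  {"tx": 0,"ty": 0.19,"tz": 0,"spin": 0},
  {"tx": 0,"ty": 0.2,"tz": 0,"spin": 0},
  {"tx": 0,"ty": 0.205,"tz": -0.02,"spin": 0},
  {"tx": 0,"ty": 0.205,"tz": -0.05,"spin": 0},
])

```text
t: 21.5
ee_pos: [502.0, 379.8, 216.7]
orientation: [2.221, 2.221, 0.006]
ft_force: [0.6, 0.1, -2.7]
width: 55.9
grasp_force: 30.0
```

Call:
apply_moves([
  {"tx": 0,"ty": 0,"tz": -0.035,"spin": 0},
  {"tx": 0,"ty": 0,"tz": -0.07,"spin": 0},
  {"tx": 0,"ty": 0,"tz": -0.095,"spin": 0},
  {"tx": 0,"ty": 0,"tz": -0.11,"spin": 0},
  {"tx": 0,"ty": 0,"tz": -0.118,"spin": 0},
  {"tx": 0,"ty": 0,"tz": -0.123,"spin": 0},
  {"tx": 0,"ty": 0,"tz": -0.127,"spin": 0},
  {"tx": 0,"ty": 0,"tz": -0.127,"spin": 0},
])

```text
t: 22.3
ee_pos: [501.2, 379.6, 89.2]
orientation: [2.221, 2.222, 0.001]
ft_force: [-0.2, -0.2, -3.0]
width: 55.6
grasp_force: 30.0
```

Call:
apply_moves([
  {"tx": 0,"ty": 0,"tz": -0.001,"spin": 0},
  {"tx": 0,"ty": 0,"tz": -0.001,"spin": 0},
  {"tx": 0,"ty": 0,"tz": -0.001,"spin": 0},
  {"tx": 0,"ty": 0,"tz": -0.001,"spin": 0},
  {"tx": 0,"ty": 0,"tz": 0.02,"spin": 0},
  {"tx": 0,"ty": 0,"tz": 0.06,"spin": 0},
  {"tx": 0,"ty": 0,"tz": 0.1,"spin": 0},
  {"tx": 0,"ty": -0.01,"tz": 0.14,"spin": 0},
], gripper=-1)

```text
t: 23.1
ee_pos: [500.7, 370.1, 230.3]
orientation: [-2.22, -2.223, -0.001]
ft_force: [1.1, 0.3, 0.1]
width: 87.9
grasp_force: 0.0
```

```bash
python3 - <<'E'
from h import *
a=ctrl.get_image('top')[110:260,130:470]; cv2.imwrite('pics/t2.png',cv2.resize(a,None,fx=2.3,fy=2.3,interpolation=2)[:,:,::-1])
for r in ctrl.pinpoint('pot','top')[:2]: print(r,at_z('top',r['uv'],12))
for r in ctrl.pinpoint('cup','top')[:2]: print(r,at_z('top',r['uv'],8))
E
```

```text
{'uv': [409.8, 202.4], 'score': 0.96} [ 498.65604271 -330.41334811   12.        ]
{'uv': [216.4, 207.6], 'score': 0.55} [474.38363536 232.40401395   8.        ]
{'uv': [166.5, 194.5], 'score': 0.21} [510.50161403 382.08782894   8.        ]
```

View pics/t2.png

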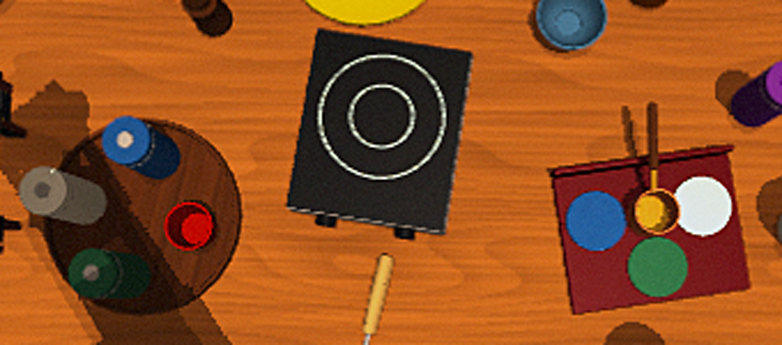

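All three cans stand upright on the tray (crop: blue 125,140, white 42,190, green 92,272) and the cup is untouched at 190,225. The pot at 655,212 is now free, so it goes next.

Call:
apply_moves([
  {"tx": 0,"ty": -0.045,"tz": 0,"spin": -8},
  {"tx": 0,"ty": -0.094,"tz": 0,"spin": -16},
  {"tx": 0,"ty": -0.143,"tz": 0,"spin": -24},
  {"tx": 0,"ty": -0.192,"tz": 0,"spin": -32},
  {"tx": 0,"ty": -0.241,"tz": 0,"spin": -40},
  {"tx": 0,"ty": -0.29,"tz": 0,"spin": -48},
  {"tx": 0,"ty": -0.339,"tz": 0,"spin": -56},
  {"tx": 0,"ty": -0.387,"tz": 0,"spin": -64},
])

```text
t: 24.05
ee_pos: [499.7, -19.3, 227.5]
orientation: [-3.062, -0.699, 0.003]
ft_force: [0.3, 0.3, -0.4]
width: 87.7
grasp_force: 0.0
```

Call:
apply_moves([
  {"tx": 0,"ty": -0.048,"tz": 0,"spin": -8},
  {"tx": 0,"ty": -0.096,"tz": 0,"spin": -16},
  {"tx": 0,"ty": -0.144,"tz": 0,"spin": -20},
  {"tx": -0.003,"ty": -0.19,"tz": 0,"spin": -20},
  {"tx": -0.003,"ty": -0.235,"tz": 0,"spin": -20},
  {"tx": -0.003,"ty": -0.275,"tz": 0,"spin": -20},
  {"tx": -0.003,"ty": -0.305,"tz": 0,"spin": -20},
  {"tx": -0.003,"ty": -0.318,"tz": 0,"spin": -20},
])

```text
t: 24.85
ee_pos: [497.0, -337.6, 227.1]
orientation: [-3.136, -0.161, 0.002]
ft_force: [-0.1, 0.3, -0.0]
width: 87.8
grasp_force: 0.0
```

Call:
apply_moves([
  {"tx": 0,"ty": 0,"tz": -0.03,"spin": 0},
  {"tx": 0,"ty": 0,"tz": -0.07,"spin": 0},
  {"tx": 0,"ty": 0,"tz": -0.105,"spin": 0},
  {"tx": 0,"ty": 0,"tz": -0.135,"spin": 0},
  {"tx": 0,"ty": 0,"tz": -0.16,"spin": 0},
  {"tx": 0,"ty": 0,"tz": -0.18,"spin": 0},
  {"tx": 0,"ty": 0,"tz": -0.195,"spin": 0},
  {"tx": 0,"ty": 0,"tz": -0.203,"spin": 0},
])

```text
t: 25.65
ee_pos: [497.0, -334.3, 23.9]
orientation: [-3.135, -0.166, 0.003]
ft_force: [-0.5, -0.2, 0.3]
width: 87.7
grasp_force: 0.0
```

Call:
apply_moves([
  {"tx": 0,"ty": 0,"tz": 0,"spin": 0},
  {"tx": 0,"ty": 0,"tz": 0,"spin": 0},
  {"tx": 0,"ty": 0,"tz": 0,"spin": 0},
  {"tx": 0,"ty": 0,"tz": 0,"spin": 0},
  {"tx": 0,"ty": 0,"tz": 0,"spin": 0},
  {"tx": 0,"ty": 0,"tz": 0,"spin": 0},
  {"tx": 0,"ty": 0,"tz": 0,"spin": 0},
  {"tx": 0,"ty": 0,"tz": 0,"spin": 0},
], gripper=1)

```text
t: 26.45
ee_pos: [498.3, -335.9, 26.6]
orientation: [3.136, 0.165, 0.002]
ft_force: [-0.4, 0.4, 5.8]
width: 56.3
grasp_force: 30.0
```

Call:
apply_moves([
  {"tx": 0,"ty": 0,"tz": 0.03,"spin": 0},
  {"tx": 0,"ty": 0,"tz": 0.07,"spin": 0},
  {"tx": 0,"ty": 0,"tz": 0.11,"spin": 0},
  {"tx": 0.005,"ty": 0.02,"tz": 0.13,"spin": 0},
  {"tx": 0.02,"ty": 0.055,"tz": 0.13,"spin": 0},
  {"tx": 0.035,"ty": 0.095,"tz": 0.13,"spin": 0},
  {"tx": 0.05,"ty": 0.135,"tz": 0.13,"spin": 0},
  {"tx": 0.065,"ty": 0.175,"tz": 0.13,"spin": 0},
])

```text
t: 27.25
ee_pos: [562.8, -159.0, 155.6]
orientation: [-3.137, -0.164, 0.001]
ft_force: [0.9, 0.0, -2.8]
width: 56.4
grasp_force: 30.0
```

Call:
apply_moves([
  {"tx": 0.014,"ty": 0.04,"tz": 0,"spin": 0},
  {"tx": 0.028,"ty": 0.08,"tz": 0,"spin": 0},
  {"tx": 0.038,"ty": 0.115,"tz": 0,"spin": 0},
  {"tx": 0.044,"ty": 0.143,"tz": 0,"spin": 0},
  {"tx": 0.046,"ty": 0.158,"tz": 0,"spin": 0},
  {"tx": 0.046,"ty": 0.162,"tz": -0.02,"spin": 0},
  {"tx": 0.046,"ty": 0.162,"tz": -0.045,"spin": 0},
  {"tx": 0.046,"ty": 0.162,"tz": -0.065,"spin": 0},
])

```text
t: 28.05
ee_pos: [608.0, 1.2, 89.5]
orientation: [3.137, 0.165, -0.002]
ft_force: [-0.4, -0.3, -1.5]
width: 56.2
grasp_force: 30.0
```

Call:
apply_moves([
  {"tx": 0,"ty": 0,"tz": -0.007,"spin": 0},
  {"tx": 0,"ty": 0,"tz": -0.013,"spin": 0},
  {"tx": 0,"ty": 0,"tz": -0.018,"spin": 0},
  {"tx": 0,"ty": 0,"tz": -0.022,"spin": 0},
  {"tx": 0,"ty": 0,"tz": -0.025,"spin": 0},
  {"tx": 0,"ty": 0,"tz": -0.026,"spin": 0},
  {"tx": 0,"ty": 0,"tz": -0.027,"spin": 0},
  {"tx": 0,"ty": 0,"tz": -0.027,"spin": 0},
])

```text
t: 28.85
ee_pos: [609.2, 1.4, 64.5]
orientation: [3.137, 0.165, 0.001]
ft_force: [-1.5, 0.2, 2.2]
width: 56.5
grasp_force: 30.0
```

```bash
python3 - <<'E'
from h import *
print(ctrl.get_obs()['ee_pos'],ctrl.get_obs()['ft_force'])
t=np.linspace(0,6.28,90); out=[]
for cam,(y,x) in(('top',(110,210)),('scene',(180,280))):
  im=ctrl.get_image(cam).copy()
  cv2.imwrite
  a=cv2.resize(im[y:y+120,x:x+140],None,fx=2.8,fy=2.8,interpolation=2); out.append(a)
cv2.imwrite('pics/pot.png',np.hstack(out)[:,:,::-1])
E
```

```text
[609.18831651   1.43316733  64.52367817] [-1.51291118  0.24330404  2.19763277]
```

View pics/pot.png

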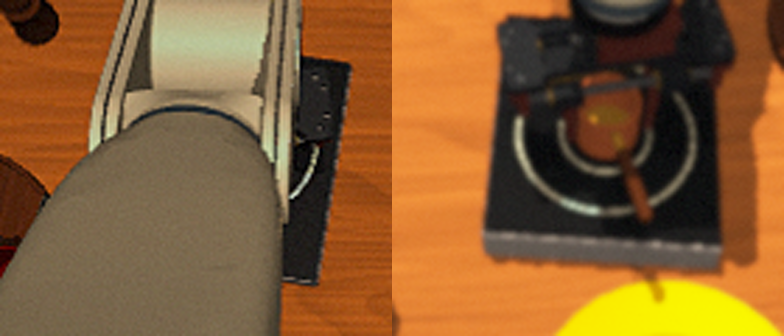

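The pot stands inside the inner ring in the scene view (608,115). I release it, lift and check from above.

Call:
apply_moves([
  {"tx": 0,"ty": 0,"tz": 0,"spin": 0},
  {"tx": 0,"ty": 0,"tz": 0,"spin": 0},
  {"tx": 0,"ty": 0,"tz": 0,"spin": 0},
  {"tx": 0,"ty": 0,"tz": 0,"spin": 0},
  {"tx": 0,"ty": 0,"tz": 0.02,"spin": 0},
  {"tx": 0,"ty": 0,"tz": 0.06,"spin": 0},
  {"tx": 0,"ty": 0,"tz": 0.1,"spin": 0},
  {"tx": 0,"ty": 0,"tz": 0.14,"spin": 0},
], gripper=-1)

```text
t: 29.75
ee_pos: [608.5, 1.5, 204.9]
orientation: [-3.137, -0.165, 0.001]
ft_force: [0.2, 0.7, -0.2]
width: 88.0
grasp_force: 0.0
```

Call:
apply_moves([
  {"tx": -0.02,"ty": 0.03,"tz": 0.02,"spin": 8},
  {"tx": -0.05,"ty": 0.065,"tz": 0.02,"spin": 16},
  {"tx": -0.08,"ty": 0.1,"tz": 0.02,"spin": 24},
  {"tx": -0.11,"ty": 0.135,"tz": 0.02,"spin": 32},
  {"tx": -0.14,"ty": 0.17,"tz": 0.02,"spin": 40},
  {"tx": -0.165,"ty": 0.21,"tz": 0.02,"spin": 48},
  {"tx": -0.185,"ty": 0.25,"tz": 0.02,"spin": 54},
  {"tx": -0.195,"ty": 0.285,"tz": 0.02,"spin": 54},
])

```text
t: 30.55
ee_pos: [411.9, 287.9, 223.8]
orientation: [-2.717, -1.576, 0.0]
ft_force: [0.9, 0.7, 0.4]
width: 87.5
grasp_force: 0.0
```

```bash
python3 - <<'E'
from h import *
print(ctrl.get_obs()['ee_pos'])
a=ctrl.get_image('top')[110:260,130:345]; cv2.imwrite('pics/t3.png',cv2.resize(a,None,fx=3.7,fy=3.7,interpolation=2)[:,:,::-1])
E
```

```text
[411.91699077 287.89120125 223.79152908]
```

View pics/t3.png

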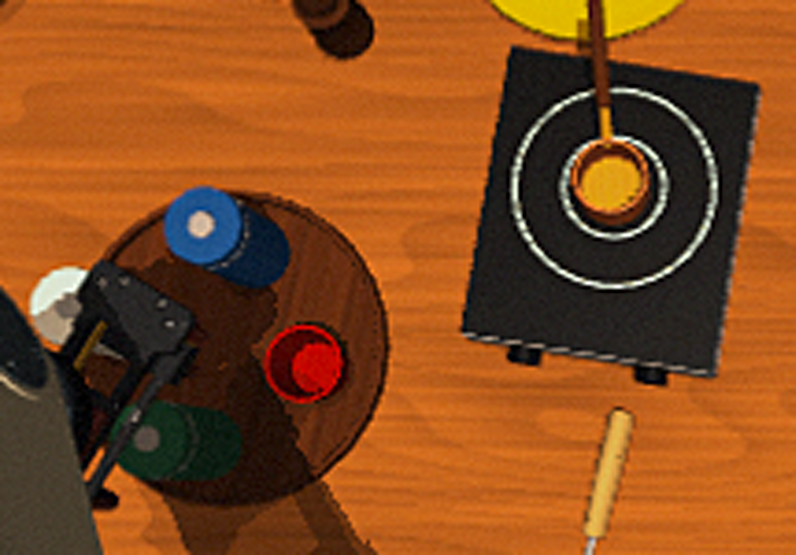

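The pot is in the middle of the rings (rim at 610,180 at its height, rings at 615,187). I take green back first.

Call:
apply_moves([
  {"tx": -0.005,"ty": 0.015,"tz": 0,"spin": 0},
  {"tx": -0.005,"ty": 0.028,"tz": 0,"spin": 0},
  {"tx": -0.005,"ty": 0.032,"tz": 0,"spin": 0},
  {"tx": -0.005,"ty": 0.032,"tz": -0.02,"spin": 0},
  {"tx": -0.005,"ty": 0.032,"tz": -0.055,"spin": 0},
  {"tx": -0.005,"ty": 0.032,"tz": -0.09,"spin": 0},
  {"tx": -0.005,"ty": 0.032,"tz": -0.12,"spin": 0},
  {"tx": -0.005,"ty": 0.032,"tz": -0.134,"spin": 0},
])

```text
t: 31.4
ee_pos: [408.0, 317.0, 87.3]
orientation: [2.721, 1.57, -0.006]
ft_force: [-0.1, -0.3, -0.0]
width: 87.9
grasp_force: 0.0
```

Call:
apply_moves([
  {"tx": 0,"ty": 0,"tz": -0.001,"spin": 0},
  {"tx": 0,"ty": 0,"tz": -0.001,"spin": 0},
  {"tx": 0,"ty": 0,"tz": -0.001,"spin": 0},
  {"tx": 0,"ty": 0,"tz": -0.001,"spin": 0},
  {"tx": 0,"ty": 0,"tz": -0.001,"spin": 0},
  {"tx": 0,"ty": 0,"tz": -0.001,"spin": 0},
  {"tx": 0,"ty": 0,"tz": -0.001,"spin": 0},
  {"tx": 0,"ty": 0,"tz": -0.001,"spin": 0},
], gripper=1)

```text
t: 32.2
ee_pos: [409.5, 319.0, 89.8]
orientation: [-2.72, -1.571, -0.003]
ft_force: [-0.9, -0.6, 6.9]
width: 55.2
grasp_force: 30.0
```

Call:
apply_moves([
  {"tx": 0,"ty": 0,"tz": 0.03,"spin": 0},
  {"tx": 0,"ty": 0,"tz": 0.075,"spin": 0},
  {"tx": 0,"ty": 0,"tz": 0.12,"spin": 0},
  {"tx": 0,"ty": -0.02,"tz": 0.15,"spin": -8},
  {"tx": 0,"ty": -0.06,"tz": 0.16,"spin": -16},
  {"tx": 0,"ty": -0.105,"tz": 0.16,"spin": -24},
  {"tx": 0,"ty": -0.15,"tz": 0.16,"spin": -32},
  {"tx": 0.005,"ty": -0.195,"tz": 0.16,"spin": -40},
])

```text
t: 33.0
ee_pos: [412.5, 121.8, 248.7]
orientation: [3.095, 0.539, -0.001]
ft_force: [2.3, -0.3, -3.8]
width: 55.3
grasp_force: 30.0
```

Call:
apply_moves([
  {"tx": 0.005,"ty": -0.045,"tz": 0,"spin": -8},
  {"tx": 0.01,"ty": -0.09,"tz": 0,"spin": -16},
  {"tx": 0.012,"ty": -0.135,"tz": 0,"spin": -20},
  {"tx": 0.015,"ty": -0.18,"tz": 0,"spin": -20},
  {"tx": 0.017,"ty": -0.225,"tz": 0,"spin": -20},
  {"tx": 0.017,"ty": -0.27,"tz": 0,"spin": -20},
  {"tx": 0.017,"ty": -0.315,"tz": 0,"spin": -20},
  {"tx": 0.017,"ty": -0.36,"tz": 0,"spin": -20},
])

```text
t: 33.8
ee_pos: [430.0, -238.2, 248.6]
orientation: [-3.141, -0.0, 0.001]
ft_force: [0.9, -0.2, -2.8]
width: 55.6
grasp_force: 30.0
```

Call:
apply_moves([
  {"tx": 0,"ty": -0.04,"tz": 0,"spin": 0},
  {"tx": 0,"ty": -0.075,"tz": 0,"spin": 0},
  {"tx": 0,"ty": -0.1,"tz": 0,"spin": 0},
  {"tx": 0,"ty": -0.11,"tz": 0,"spin": 0},
  {"tx": 0,"ty": -0.11,"tz": -0.03,"spin": 0},
  {"tx": 0,"ty": -0.11,"tz": -0.07,"spin": 0},
  {"tx": 0,"ty": -0.11,"tz": -0.105,"spin": 0},
  {"tx": 0,"ty": -0.11,"tz": -0.135,"spin": 0},
])

```text
t: 34.6
ee_pos: [430.1, -345.2, 111.9]
orientation: [-3.14, -0.001, 0.002]
ft_force: [-0.2, 0.2, -3.1]
width: 55.6
grasp_force: 30.0
```

Call:
apply_moves([
  {"tx": 0,"ty": 0,"tz": 0,"spin": 0},
  {"tx": 0,"ty": 0,"tz": -0.005,"spin": 0},
  {"tx": 0,"ty": 0,"tz": -0.01,"spin": 0},
  {"tx": 0,"ty": 0,"tz": -0.013,"spin": 0},
  {"tx": 0,"ty": 0,"tz": -0.016,"spin": 0},
  {"tx": 0,"ty": 0,"tz": -0.017,"spin": 0},
  {"tx": 0,"ty": 0,"tz": -0.017,"spin": 0},
  {"tx": 0,"ty": 0,"tz": -0.017,"spin": 0},
])

```text
t: 35.4
ee_pos: [431.3, -346.9, 97.9]
orientation: [3.141, 0.0, 0.002]
ft_force: [-2.2, 1.4, 6.0]
width: 55.4
grasp_force: 30.0
```

Call:
apply_moves([
  {"tx": 0,"ty": 0,"tz": 0,"spin": 0},
  {"tx": 0,"ty": 0,"tz": 0,"spin": 0},
  {"tx": 0,"ty": 0,"tz": 0,"spin": 0},
  {"tx": 0,"ty": 0,"tz": 0,"spin": 0},
  {"tx": 0,"ty": 0,"tz": 0.02,"spin": 0},
  {"tx": 0,"ty": 0,"tz": 0.06,"spin": 0},
  {"tx": 0,"ty": 0,"tz": 0.1,"spin": 0},
  {"tx": 0,"ty": 0.01,"tz": 0.13,"spin": 0},
], gripper=-1)

```text
t: 36.2
ee_pos: [431.4, -337.6, 229.0]
orientation: [3.14, -0.001, 0.003]
ft_force: [-0.1, 0.3, -0.3]
width: 87.5
grasp_force: 0.0
```

Call:
apply_moves([
  {"tx": 0.01,"ty": 0.04,"tz": 0,"spin": 8},
  {"tx": 0.02,"ty": 0.087,"tz": 0,"spin": 16},
  {"tx": 0.03,"ty": 0.134,"tz": 0,"spin": 24},
  {"tx": 0.04,"ty": 0.181,"tz": 0,"spin": 32},
  {"tx": 0.05,"ty": 0.228,"tz": 0,"spin": 40},
  {"tx": 0.06,"ty": 0.275,"tz": 0,"spin": 48},
  {"tx": 0.07,"ty": 0.322,"tz": 0,"spin": 56},
  {"tx": 0.08,"ty": 0.369,"tz": 0,"spin": 60},
])

```text
t: 37.0
ee_pos: [510.9, 34.4, 226.8]
orientation: [2.716, 1.578, 0.0]
ft_force: [0.5, -1.5, 0.5]
width: 87.8
grasp_force: 0.0
```

Call:
apply_moves([
  {"tx": 0.01,"ty": 0.047,"tz": 0,"spin": 0},
  {"tx": 0.02,"ty": 0.094,"tz": 0,"spin": 0},
  {"tx": 0.03,"ty": 0.14,"tz": 0,"spin": 0},
  {"tx": 0.04,"ty": 0.185,"tz": 0,"spin": 0},
  {"tx": 0.045,"ty": 0.22,"tz": 0,"spin": 0},
  {"tx": 0.05,"ty": 0.245,"tz": 0,"spin": 0},
  {"tx": 0.05,"ty": 0.254,"tz": 0,"spin": 0},
  {"tx": 0.05,"ty": 0.254,"tz": -0.03,"spin": 0},
])

```text
t: 37.8
ee_pos: [563.1, 288.6, 199.9]
orientation: [2.719, 1.573, 0.012]
ft_force: [0.8, -0.2, -0.5]
width: 88.0
grasp_force: 0.0
```

Call:
apply_moves([
  {"tx": 0,"ty": 0,"tz": -0.02,"spin": 0},
  {"tx": 0,"ty": 0,"tz": -0.04,"spin": 0},
  {"tx": 0,"ty": 0,"tz": -0.06,"spin": 0},
  {"tx": 0,"ty": 0,"tz": -0.08,"spin": 0},
  {"tx": 0,"ty": 0,"tz": -0.095,"spin": 0},
  {"tx": 0,"ty": 0,"tz": -0.103,"spin": 0},
  {"tx": 0,"ty": 0,"tz": -0.108,"spin": 0},
  {"tx": 0,"ty": 0,"tz": -0.108,"spin": 0},
])

```text
t: 38.6
ee_pos: [560.8, 286.2, 88.5]
orientation: [2.721, 1.571, -0.001]
ft_force: [0.6, 1.0, 0.1]
width: 88.1
grasp_force: 0.0
```

Call:
apply_moves([
  {"tx": 0,"ty": 0,"tz": 0,"spin": 0},
  {"tx": 0,"ty": 0,"tz": 0,"spin": 0},
  {"tx": 0,"ty": 0,"tz": 0,"spin": 0},
  {"tx": 0,"ty": 0,"tz": 0,"spin": 0},
  {"tx": 0,"ty": 0,"tz": 0,"spin": 0},
  {"tx": 0,"ty": 0,"tz": 0,"spin": 0},
  {"tx": 0,"ty": 0,"tz": 0,"spin": 0},
  {"tx": 0,"ty": 0,"tz": 0,"spin": 0},
], gripper=1)

```text
t: 39.4
ee_pos: [561.0, 286.6, 89.0]
orientation: [-2.72, -1.571, -0.001]
ft_force: [-0.6, -0.1, 4.5]
width: 55.7
grasp_force: 30.0
```

Call:
apply_moves([
  {"tx": 0,"ty": 0,"tz": 0.03,"spin": 0},
  {"tx": 0,"ty": 0,"tz": 0.075,"spin": 0},
  {"tx": 0,"ty": 0,"tz": 0.12,"spin": 0},
  {"tx": 0,"ty": -0.02,"tz": 0.155,"spin": 0},
  {"tx": -0.01,"ty": -0.06,"tz": 0.165,"spin": 0},
  {"tx": -0.02,"ty": -0.105,"tz": 0.165,"spin": 0},
  {"tx": -0.03,"ty": -0.15,"tz": 0.165,"spin": 0},
  {"tx": -0.04,"ty": -0.195,"tz": 0.165,"spin": 0},
])

```text
t: 40.2
ee_pos: [519.5, 89.8, 253.1]
orientation: [-2.72, -1.572, 0.002]
ft_force: [1.1, -0.3, -2.2]
width: 55.5
grasp_force: 30.0
```

Call:
apply_moves([
  {"tx": -0.008,"ty": -0.045,"tz": 0,"spin": 0},
  {"tx": -0.014,"ty": -0.09,"tz": 0,"spin": 0},
  {"tx": -0.02,"ty": -0.135,"tz": 0,"spin": 0},
  {"tx": -0.025,"ty": -0.18,"tz": 0,"spin": 0},
  {"tx": -0.03,"ty": -0.225,"tz": 0,"spin": 0},
  {"tx": -0.033,"ty": -0.27,"tz": 0,"spin": 0},
  {"tx": -0.033,"ty": -0.31,"tz": 0,"spin": 0},
  {"tx": -0.033,"ty": -0.34,"tz": 0,"spin": 0},
])

```text
t: 41.0
ee_pos: [486.9, -250.8, 253.0]
orientation: [-2.721, -1.569, 0.001]
ft_force: [-0.5, 0.3, -3.4]
width: 55.8
grasp_force: 30.0
```

Call:
apply_moves([
  {"tx": 0,"ty": -0.015,"tz": 0,"spin": 0},
  {"tx": 0,"ty": -0.02,"tz": -0.01,"spin": 0},
  {"tx": 0,"ty": -0.02,"tz": -0.04,"spin": 0},
  {"tx": 0,"ty": -0.02,"tz": -0.075,"spin": 0},
  {"tx": 0,"ty": -0.02,"tz": -0.105,"spin": 0},
  {"tx": 0,"ty": -0.02,"tz": -0.125,"spin": 0},
  {"tx": 0,"ty": -0.02,"tz": -0.135,"spin": 0},
  {"tx": 0,"ty": -0.02,"tz": -0.14,"spin": 0},
])

```text
t: 41.8
ee_pos: [487.3, -267.2, 112.4]
orientation: [-2.718, -1.572, 0.002]
ft_force: [0.6, 0.5, -3.3]
width: 56.0
grasp_force: 30.0
```

Call:
apply_moves([
  {"tx": 0,"ty": 0,"tz": -0.003,"spin": 0},
  {"tx": 0,"ty": 0,"tz": -0.007,"spin": 0},
  {"tx": 0,"ty": 0,"tz": -0.011,"spin": 0},
  {"tx": 0,"ty": 0,"tz": -0.014,"spin": 0},
  {"tx": 0,"ty": 0,"tz": -0.016,"spin": 0},
  {"tx": 0,"ty": 0,"tz": -0.017,"spin": 0},
  {"tx": 0,"ty": 0,"tz": -0.017,"spin": 0},
  {"tx": 0,"ty": 0,"tz": -0.017,"spin": 0},
])

```text
t: 42.6
ee_pos: [487.8, -268.6, 97.0]
orientation: [2.72, 1.571, 0.0]
ft_force: [-1.6, -0.1, 2.8]
width: 55.7
grasp_force: 30.0
```

Call:
apply_moves([
  {"tx": 0,"ty": 0,"tz": 0,"spin": 0},
  {"tx": 0,"ty": 0,"tz": 0,"spin": 0},
  {"tx": 0,"ty": 0,"tz": 0,"spin": 0},
  {"tx": 0,"ty": 0,"tz": 0,"spin": 0},
  {"tx": 0,"ty": 0,"tz": 0.02,"spin": 0},
  {"tx": 0,"ty": 0,"tz": 0.06,"spin": 0},
  {"tx": 0,"ty": 0,"tz": 0.1,"spin": 0},
  {"tx": 0,"ty": 0.01,"tz": 0.13,"spin": 0},
], gripper=-1)

```text
t: 43.4
ee_pos: [488.5, -259.5, 229.1]
orientation: [2.719, 1.569, 0.002]
ft_force: [1.3, -0.5, 0.3]
width: 87.8
grasp_force: 0.0
```

Call:
apply_moves([
  {"tx": 0.002,"ty": 0.04,"tz": 0,"spin": 5},
  {"tx": 0.004,"ty": 0.087,"tz": 0,"spin": 10},
  {"tx": 0.006,"ty": 0.134,"tz": 0,"spin": 15},
  {"tx": 0.008,"ty": 0.181,"tz": 0,"spin": 20},
  {"tx": 0.01,"ty": 0.228,"tz": 0,"spin": 25},
  {"tx": 0.013,"ty": 0.275,"tz": 0,"spin": 30},
  {"tx": 0.013,"ty": 0.322,"tz": 0,"spin": 30},
  {"tx": 0.013,"ty": 0.369,"tz": 0,"spin": 30},
])

```text
t: 44.2
ee_pos: [500.6, 112.4, 226.9]
orientation: [2.221, 2.222, 0.001]
ft_force: [0.5, 0.2, -0.4]
width: 87.8
grasp_force: 0.0
```

Call:
apply_moves([
  {"tx": 0,"ty": 0.047,"tz": 0,"spin": 0},
  {"tx": 0,"ty": 0.094,"tz": 0,"spin": 0},
  {"tx": 0,"ty": 0.14,"tz": 0,"spin": 0},
  {"tx": 0,"ty": 0.185,"tz": 0,"spin": 0},
  {"tx": 0,"ty": 0.225,"tz": 0,"spin": 0},
  {"tx": 0,"ty": 0.255,"tz": 0,"spin": 0},
  {"tx": 0,"ty": 0.269,"tz": 0,"spin": 0},
  {"tx": 0,"ty": 0.269,"tz": -0.03,"spin": 0},
])

```text
t: 45.0
ee_pos: [503.0, 382.7, 199.9]
orientation: [2.218, 2.223, 0.013]
ft_force: [0.3, -0.2, 0.4]
width: 87.6
grasp_force: 0.0
```

Call:
apply_moves([
  {"tx": 0,"ty": 0,"tz": -0.02,"spin": 0},
  {"tx": 0,"ty": 0,"tz": -0.04,"spin": 0},
  {"tx": 0,"ty": 0,"tz": -0.06,"spin": 0},
  {"tx": 0,"ty": 0,"tz": -0.08,"spin": 0},
  {"tx": 0,"ty": 0,"tz": -0.095,"spin": 0},
  {"tx": 0,"ty": 0,"tz": -0.103,"spin": 0},
  {"tx": 0,"ty": 0,"tz": -0.108,"spin": 0},
  {"tx": 0,"ty": 0,"tz": -0.108,"spin": 0},
])

```text
t: 45.8
ee_pos: [500.8, 379.3, 88.5]
orientation: [-2.221, -2.222, 0.001]
ft_force: [0.8, 0.1, -0.1]
width: 88.0
grasp_force: 0.0
```

Call:
apply_moves([
  {"tx": 0,"ty": 0,"tz": 0,"spin": 0},
  {"tx": 0,"ty": 0,"tz": 0,"spin": 0},
  {"tx": 0,"ty": 0,"tz": 0,"spin": 0},
  {"tx": 0,"ty": 0,"tz": 0,"spin": 0},
  {"tx": 0,"ty": 0,"tz": 0,"spin": 0},
  {"tx": 0,"ty": 0,"tz": 0,"spin": 0},
  {"tx": 0,"ty": 0,"tz": 0,"spin": 0},
  {"tx": 0,"ty": 0,"tz": 0,"spin": 0},
], gripper=1)

```text
t: 46.6
ee_pos: [500.9, 379.6, 89.0]
orientation: [2.221, 2.222, 0.001]
ft_force: [-0.5, -0.3, 5.0]
width: 55.6
grasp_force: 30.0
```

Call:
apply_moves([
  {"tx": 0,"ty": 0,"tz": 0.03,"spin": 0},
  {"tx": 0,"ty": 0,"tz": 0.075,"spin": 0},
  {"tx": 0,"ty": 0,"tz": 0.12,"spin": 0},
  {"tx": 0,"ty": -0.02,"tz": 0.16,"spin": 0},
  {"tx": 0,"ty": -0.06,"tz": 0.18,"spin": 0},
  {"tx": 0,"ty": -0.105,"tz": 0.18,"spin": 0},
  {"tx": 0,"ty": -0.15,"tz": 0.18,"spin": 0},
  {"tx": 0,"ty": -0.195,"tz": 0.18,"spin": 0},
])

```text
t: 47.4
ee_pos: [500.0, 182.7, 268.2]
orientation: [-2.22, -2.222, 0.001]
ft_force: [1.0, -0.2, -2.9]
width: 55.6
grasp_force: 30.0
```

Call:
apply_moves([
  {"tx": 0,"ty": -0.047,"tz": 0,"spin": 0},
  {"tx": 0,"ty": -0.095,"tz": 0,"spin": 0},
  {"tx": 0,"ty": -0.143,"tz": 0,"spin": 0},
  {"tx": 0,"ty": -0.191,"tz": 0,"spin": 0},
  {"tx": 0.002,"ty": -0.239,"tz": 0,"spin": 0},
  {"tx": 0.004,"ty": -0.287,"tz": 0,"spin": 0},
  {"tx": 0.006,"ty": -0.335,"tz": 0,"spin": 0},
  {"tx": 0.008,"ty": -0.383,"tz": 0,"spin": 0},
])

```text
t: 48.2
ee_pos: [508.0, -200.4, 268.0]
orientation: [-2.22, -2.221, 0.001]
ft_force: [0.9, 1.7, -2.3]
width: 55.8
grasp_force: 30.0
```

Call:
apply_moves([
  {"tx": 0,"ty": -0.047,"tz": 0,"spin": 0},
  {"tx": 0,"ty": -0.094,"tz": 0,"spin": 0},
  {"tx": 0,"ty": -0.138,"tz": 0,"spin": 0},
  {"tx": 0,"ty": -0.17,"tz": 0,"spin": 0},
  {"tx": 0,"ty": -0.19,"tz": 0,"spin": 0},
  {"tx": 0,"ty": -0.2,"tz": 0,"spin": 0},
  {"tx": 0,"ty": -0.205,"tz": -0.02,"spin": 0},
  {"tx": 0,"ty": -0.205,"tz": -0.05,"spin": 0},
])

```text
t: 49.0
ee_pos: [510.0, -404.0, 219.8]
orientation: [2.218, 2.219, 0.001]
ft_force: [0.6, 0.3, -3.6]
width: 55.5
grasp_force: 30.0
```

Call:
apply_moves([
  {"tx": 0,"ty": 0,"tz": -0.035,"spin": 0},
  {"tx": 0,"ty": 0,"tz": -0.07,"spin": 0},
  {"tx": 0,"ty": 0,"tz": -0.095,"spin": 0},
  {"tx": 0,"ty": 0,"tz": -0.108,"spin": 0},
  {"tx": 0,"ty": 0,"tz": -0.115,"spin": 0},
  {"tx": 0,"ty": 0,"tz": -0.12,"spin": 0},
  {"tx": 0,"ty": 0,"tz": -0.122,"spin": 0},
  {"tx": 0,"ty": 0,"tz": -0.122,"spin": 0},
])

```text
t: 49.8
ee_pos: [509.3, -403.8, 97.5]
orientation: [2.22, 2.221, 0.0]
ft_force: [1.2, -0.2, -2.6]
width: 55.9
grasp_force: 30.0
```

Call:
apply_moves([
  {"tx": 0,"ty": 0,"tz": 0,"spin": 0},
  {"tx": 0,"ty": 0,"tz": 0,"spin": 0},
  {"tx": 0,"ty": 0,"tz": 0,"spin": 0},
  {"tx": 0,"ty": 0,"tz": 0,"spin": 0},
  {"tx": 0,"ty": 0,"tz": 0,"spin": 0},
  {"tx": 0,"ty": 0,"tz": 0,"spin": 0},
  {"tx": 0,"ty": 0,"tz": 0,"spin": 0},
  {"tx": 0,"ty": 0,"tz": 0,"spin": 0},
])

```text
t: 50.6
ee_pos: [509.0, -403.8, 97.1]
orientation: [2.221, 2.221, -0.0]
ft_force: [-1.4, 0.2, 2.6]
width: 55.7
grasp_force: 30.0
```

Touching at the right height. I release, lift and back away for a final look from above the board. The pink and big white cans stay clear.

Call:
apply_moves([
  {"tx": 0,"ty": 0,"tz": 0,"spin": 0},
  {"tx": 0,"ty": 0,"tz": 0,"spin": 0},
  {"tx": 0,"ty": 0,"tz": 0,"spin": 0},
  {"tx": 0,"ty": 0,"tz": 0,"spin": 0},
  {"tx": 0,"ty": 0,"tz": 0.02,"spin": 0},
  {"tx": 0,"ty": 0,"tz": 0.06,"spin": 0},
  {"tx": 0,"ty": 0,"tz": 0.1,"spin": 0},
  {"tx": 0,"ty": 0,"tz": 0.145,"spin": 0},
], gripper=-1)

```text
t: 51.4
ee_pos: [508.2, -403.1, 242.3]
orientation: [-2.22, -2.22, 0.0]
ft_force: [0.7, -0.8, -0.6]
width: 87.6
grasp_force: 0.0
```

Call:
apply_moves([
  {"tx": -0.005,"ty": 0.005,"tz": 0.04,"spin": -8},
  {"tx": -0.015,"ty": 0.015,"tz": 0.08,"spin": -16},
  {"tx": -0.025,"ty": 0.025,"tz": 0.12,"spin": -24},
  {"tx": -0.035,"ty": 0.035,"tz": 0.155,"spin": -32},
  {"tx": -0.045,"ty": 0.045,"tz": 0.175,"spin": -40},
  {"tx": -0.055,"ty": 0.055,"tz": 0.18,"spin": -48},
  {"tx": -0.065,"ty": 0.062,"tz": 0.18,"spin": -56},
  {"tx": -0.069,"ty": 0.065,"tz": 0.18,"spin": -64},
])

```text
t: 52.2
ee_pos: [439.1, -337.9, 422.3]
orientation: [3.062, 0.698, 0.001]
ft_force: [-0.3, -0.9, -0.4]
width: 87.8
grasp_force: 0.0
```

Call:
apply_moves([
  {"tx": 0,"ty": 0,"tz": 0,"spin": -8},
  {"tx": 0,"ty": 0,"tz": 0,"spin": -16},
  {"tx": 0,"ty": 0,"tz": 0,"spin": -24},
  {"tx": 0,"ty": 0,"tz": 0,"spin": -26},
  {"tx": 0,"ty": 0,"tz": 0,"spin": -26},
  {"tx": 0,"ty": 0,"tz": 0,"spin": -26},
  {"tx": 0,"ty": 0,"tz": 0,"spin": -26},
  {"tx": 0,"ty": 0,"tz": 0,"spin": -26},
])

```text
t: 53.0
ee_pos: [439.8, -338.5, 421.7]
orientation: [-3.142, -0.001, -0.0]
ft_force: [0.2, 0.3, 0.2]
width: 87.4
grasp_force: 0.0
```

```bash
python3 - <<'E'
from h import *
w=save('wrist','w_end.png'); t=ctrl.get_image('top')
a=cv2.resize(w[30:240,210:490],(520,390),interpolation=2); b=cv2.resize(t[110:260,130:345],(280,195),interpolation=2)
c=np.zeros((390,280,3),np.uint8); c[:195]=b; s=ctrl.get_image('scene'); c[195:]=cv2.resize(s[120:300,250:510],(280,195),interpolation=2)
cv2.imwrite('pics/end.png',np.hstack([a,c])[:,:,::-1])
cs=dict(blue=(487.7,-268.9),white=(508.9,-403.3),green=(431.1,-346.7))
hsv=cv2.cvtColor(w,cv2.COLOR_RGB2HSV)
for n,(x,y) in cs.items():
    # steel disc: low-sat, mid-value blob near predicted lid centre
    p=proj('wrist',(x,y,146))[0]; u,v=p.round().astype(int); best=None
    q=ctrl.outline_of('can_'+n,'wrist'); print(n,'pred disc px',np.round(p,1),[np.round(r['box']) for r in q[:3]])
E
```

```text
blue pred disc px [274.1 143.3] []
white pred disc px [362.5 129. ] [array([300., 217., 347., 294.]), array([339., 114., 379., 148.]), array([377.,  14., 436.,  70.])]
green pred disc px [324.7 179.7] [array([308., 156., 341., 198.]), array([258., 124., 296., 162.])]
```

View pics/end.png

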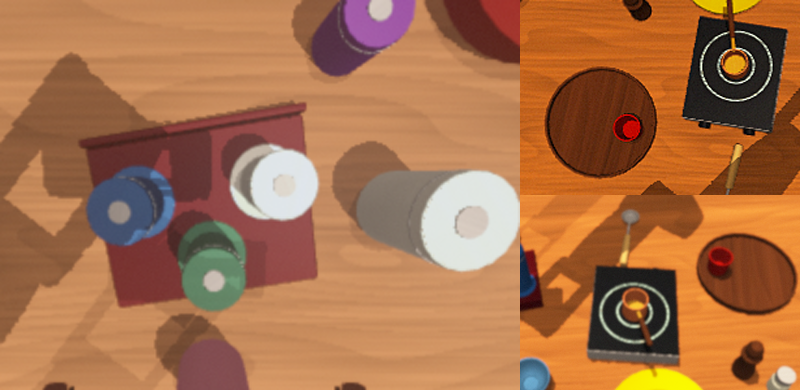

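In the final view the cans' lid discs are within about 2 px of the predicted positions (blue 119,212; white 284,185; green 213,281). The pot sits in the rings, and the cup is still on the tray.

```bash
python3 -c "
from workcell import ctrl
print(ctrl.close_job())"
```

```text
the job is handed in; nothing more can be done
None
```

The job is handed in after about 53 s of robot time: the pot stands in the middle of the hob rings, the blue, white and green canisters are back centred on their own coasters, everything is upright, and the red cup was not touched.

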